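# Swap two reagent bottles in their carrier and hold it up level

### The job

The two bottles in the grey carrier stand in each other's pockets: swap them, setting each down gently, so that the tall bottle stands in the pocket at the end with the lug and the squat jar in the other pocket, with the carrier left standing on the bench meanwhile. Then lift the carrier by its handle, with both bottles in it, and finish still holding it level and steady about 10 cm above the bench, with nothing but the gripper carrying it. Keep the bottles upright throughout and leave the other things on the bench where they are.

Things in the scene. Friction and masses are not known exactly. Their poses are not given: they have to be found in the camera images.
- carrier: loose grey plastic bottle carrier, 0.3 kg empty, 72 mm wide (x), 252 mm long (y), at any yaw on the bench. Origin: centre of its underside, z up. Two open pockets 90 mm either side of the middle along y, 64 mm square inside, 4 mm walls, rims 25 mm up. A flat lug (30 mm long, 44 wide, top 25 mm up) sticks out at the +y end only. Mid handle: steel post 14 (x) by 40 (y) mm, black bar on top
- pocket_lug (a point): centre of the inner floor of the pocket at the lug end (carrier's +y), 6 mm above the carrier's underside
- pocket_plain (a point): centre of the inner floor of the pocket at the end without lug (carrier's -y), 6 mm above the carrier's underside
- handle (a point): centre of the handle's black grip bar, 112 mm above the carrier's underside: the bar is 20 mm wide (carrier's x), 56 mm long (carrier's y) and 24 mm high, flat sided; take it across its 20 mm width
- tall_bottle: loose amber glass bottle with black cap, 112 mm tall, about 0.15 kg: round body 44 mm in diameter up to 80 mm, tapering to the neck at 89 mm, cap 28 mm in diameter from 92 to 112 mm. Origin: centre of its underside; z up along its axis. Starts in the pocket without lug.
- squat_jar: loose amber glass jar with black cap, 72 mm tall, about 0.17 kg: round body 54 mm in diameter up to 54 mm, cap 48 mm in diameter from 58 to 72 mm. Origin: centre of its underside; z up along its axis. Starts in the pocket at the lug end.
- tip_rack: bystander: white pipette tip rack, 85 (x) by 125 (y) mm and 56 mm high, origin at the centre of its underside
- calculator: bystander: white pocket calculator, 150 (x) by 100 (y) mm and 20 mm high, origin at the centre of its underside
- glove_carton: bystander: white card glove carton with a blue opening on top, 115 (x) by 235 (y) mm and 76 mm high, origin at the centre of its underside
- spray_bottle: bystander: white plastic bottle with a blue label, 66 mm in diameter and 190 mm tall, origin at the centre of its underside

How it is judged:
By the outcome, as a careful person would: the job done as asked, in the order asked, and still so for the second after the job is handed in, while the arm keeps its last pose, push and grip.
It also fails if it takes over 61 s, if anything falls off the work surface, if the arm or the gripper's body presses on something with over 40 N, if the wrist force passes 120 N, or if a joint passes its speed limit or range.

### The arm

A 7-joint arm with a two-finger parallel gripper is mounted at the origin on the work surface. World frame = base frame: x ahead of the robot, y to its left, z up, the work surface at z = 0. Lengths are in m, angles in rad, forces in N, time in s.
With the tool pointing down it reaches from about 0.425 to 0.825 m from the base axis. Payload 3.6 kg.
Tool frame: the origin (TCP) lies at the very end of the fingers, on their centre line; the grasp point (between the pads) lies 19 mm behind it (robot.tcp_to_grasp is the z of the grasp point in the tool frame, in m); z points along the fingers, y is the direction in which the jaws open and shut (so a half turn about z gives the same grasp; the last joint's range is limited). The gripper opens to 85 mm and grips with 20 to 120 N. Pads are 22 mm wide; open, the fingers measure 114 mm over their backs; the gripper's body (76 mm by 85 mm) begins 54 mm behind the grasp point. The pads swing forward as they close: fully open they stand 13 mm farther back than shut.
Start: joints at [-1.242, 0.615, -0.013, 1.423, 0.008, 1.103, -0.04], TCP at [0.226, 0.609, 0.231] pointing down, gripper open.
Joint ranges: [-3.12, 3.12], [-0.3, 2.06], [-1.34, 1.32], [0.26, 2.42], [-1.36, 4.5], [0.01, 1.98], [-2.84, 2.84]. Speed limits (rad/s): [2.79, 2.79, 3.14, 3.14, 3.14, 3.14, 3.14].

### API

Orientations are given as a unit quaternion [w, x, y, z].
In Python, from station import robot gives the robot as it stands. Calls block until the motion is done:
- robot.movep(position, orientation): joint-space move of the TCP to a pose.
- robot.movel(position, rot=None, rate=0.15): straight line of the TCP; rot=None keeps the orientation; rate is the mean speed in m/s.
- robot.goto_joints(angles): joint-space move.
- robot.gripper_to(opening, strength=None): opening from 0.0 (shut) to 1.0 (fully open); strength is the grip in N (None keeps the last); returns when the fingers have stopped.
- robot.dwell(seconds).
- robot.solve_ik(position, orientation): joint angles nearest the present ones, or None.
- robot.get_image(name): name is "scene" or "top" or "wrist"; returns the picture (480x640x3 uint8, red, green, blue); there is no depth.
- robot.camera_params(name): a dict with "mtx" (3x3 intrinsics, pixels), "world_from_camera" (4x4, takes a point from camera to world coordinates). Camera axes: x right, y down, z forward; pixel columns grow to the right and rows downward; lengths in m; the calibration is good to about 2 mm. A picture is of the moment at which its call begins: read the wrist's pose just before it. camera_params takes no time and is no camera call; for the wrist camera it gives the pose at the moment of the call.
A pose or a line that the arm cannot do raises robot.PlanningError and nothing moves.
- robot.sign_off(): hands the job in, once; it reports no verdict.
Readings, each from a call of its own:
- robot.get_t(): time.
- robot.get_qpos(): joint angles.
- robot.get_qvel(): joint speeds.
- robot.get_effort(): joint torques, N m.
- robot.get_ee_pos(): TCP position.
- robot.get_tcp_rot(): TCP orientation.
- robot.get_force(): force on the tool from outside, world axes, zero at the start.
- robot.get_wrist_torque(): the same for the moment, N m.
- robot.get_width(): opening from 0.0 (shut) to 1.0 (fully open).
Only numpy, scipy, OpenCV 4.12 (cv2) and the standard library are available. Lean on these libraries where they do the work, as an engineer would, in place of code of your own. Each camera call takes 0.05 s, during which the arm holds its last target. There are 200 camera calls.

## Working session

There is one attempt and no reset: what is moved stays moved. The work goes in short steps, each a Python script; the robot and the scene stay as the last script left them, time stands still between calls to the robot, and variables do not carry over. Pictures are saved under pics/ and viewed, about 8 in all and at most 12, crops included, and the job is handed in when it is done.

```bash
mkdir -p pics; ls; python3 - <<'E'
from station import robot
import cv2,numpy as np
np.set_printoptions(precision=4,suppress=True)
for n in ("top","scene"):
    cv2.imwrite(f"pics/{n}0.png",robot.get_image(n)[:,:,::-1])
    p=robot.camera_params(n);print(n,p["mtx"],p["world_from_camera"])
print(robot.get_t(),robot.get_tcp_rot(),robot.tcp_to_grasp)
p=robot.camera_params("wrist");print(p["world_from_camera"])
E
```

```text
pics
top [[600.181    0.     330.5692]
 [  0.     600.181  238.6116]
 [  0.       0.       1.    ]] [[ 0.0852 -0.9712  0.2227  0.1048]
 [-0.9964 -0.0828  0.0201 -0.0149]
 [-0.0011 -0.2236 -0.9747  1.7334]
 [ 0.      0.      0.      1.    ]]
scene [[443.6045   0.     321.0969]
 [  0.     443.6045 238.8602]
 [  0.       0.       1.    ]] [[ 0.1927  0.7567 -0.6247  1.2324]
 [ 0.9812 -0.1472  0.1244 -0.1552]
 [ 0.0022 -0.6369 -0.7709  0.9966]
 [ 0.      0.      0.      1.    ]]
0.1 [-0.0002  0.1769  0.9842 -0.0012] -0.0187
[[ 0.3482  0.9045  0.2461  0.1631]
 [ 0.9374 -0.3352 -0.0946  0.6326]
 [-0.0031  0.2636 -0.9646  0.3733]
 [ 0.      0.      0.      1.    ]]
```

View pics/top0.png

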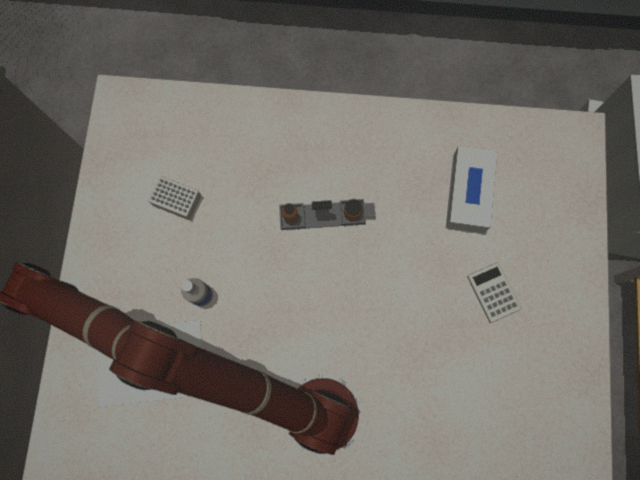

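View pics/scene0.png

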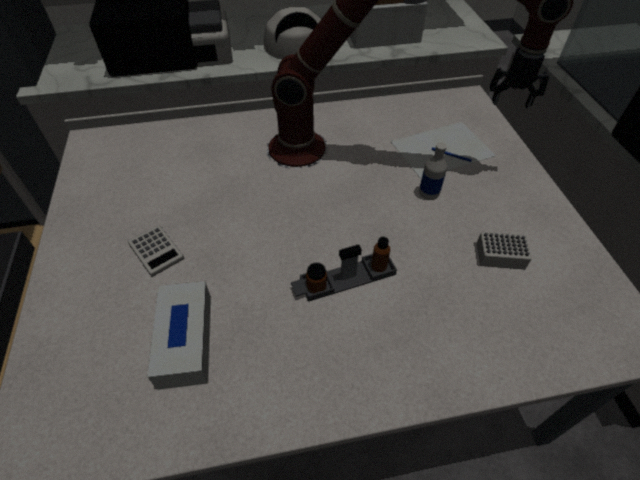

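The top view shows the carrier at about (280–375, 200–230). The lug is at the right end (375,211), the tall cap at (290,208), the handle bar at (321,205) and the jar cap at (353,205). The scene view agrees. Next I'll cast these to the table and take a closer look with the wrist camera.

```bash
cat > h.py <<'E'
from station import robot
import cv2,numpy as np
from scipy.spatial.transform import Rotation as R
np.set_printoptions(precision=4,suppress=True)
def ray(p,uv,z):
    T=p["world_from_camera"];d=T[:3,:3]@np.linalg.solve(p["mtx"],[uv[0],uv[1],1.])
    return T[:3,3]+d*(z-T[2,3])/d[2]
def proj(p,X):
    T=p["world_from_camera"];c=p["mtx"]@(T[:3,:3].T@(np.asarray(X)-T[:3,3]));return c[:2]/c[2]
def down(jaw):  # tool down, jaws (tool y) along heading jaw
    y=np.array([np.cos(jaw),np.sin(jaw),0]);z=np.array([0,0,-1.]);x=np.cross(y,z)
    q=R.from_matrix(np.c_[x,y,z]).as_quat();return q[[3,0,1,2]]
E
python3 - <<'E'
from h import *
p=robot.camera_params("top")
for n,uv,z in (("tall",(290,208),.118),("handle",(321,205),.124),("jar",(353,205),.078),("lug",(375,211),.025),("plainend",(280,216),.025),
 ("spray",(187,286),.19),("rack",(175,197),.056),("carton",(474,187),.076),("calc",(494,292),.02)): print(n,ray(p,uv,z))
q=robot.get_tcp_rot();r=R.from_quat(np.array(q)[[1,2,3,0]]).as_matrix();print(r)
T=robot.camera_params("wrist")["world_from_camera"];print(r.T@T[:3,:3],r.T@(T[:3,3]-robot.get_ee_pos()))
E
```

```text
tall [0.5517 0.1389 0.118 ]
handle [0.566  0.0531 0.124 ]
jar [ 0.587  -0.0364  0.078 ]
lug [ 0.5896 -0.1032  0.025 ]
plainend [0.5506 0.1746 0.025 ]
spray [0.3003 0.377  0.19  ]
rack [0.5735 0.4821 0.056 ]
carton [ 0.6711 -0.3806  0.076 ]
calc [ 0.3795 -0.4602  0.02  ]
[[-0.9374  0.3482 -0.0008]
 [ 0.3482  0.9374 -0.0022]
 [-0.     -0.0024 -1.    ]]
[[-0.     -0.9646 -0.2636]
 [ 1.      0.0002 -0.0007]
 [ 0.0007 -0.2636  0.9646]] [ 0.0674  0.0002 -0.143 ]
```

```bash
python3 - <<'E'
from h import *
a=0.198;u=np.array([-np.sin(a),np.cos(a),0])
for k in (0,np.pi):
    print(robot.solve_ik([.566,.053,.3],down(a+k)))
pos=np.array([.566,.053,.32])+u*.05
robot.movep(pos,down(a)); print(robot.get_t(),robot.get_qpos())
p=robot.camera_params("wrist");im=robot.get_image("wrist")
cv2.imwrite("pics/w1.png",im[:,:,::-1]);np.savez("w1.npz",mtx=p["mtx"],world_from_camera=p["world_from_camera"])
print(p["mtx"])
for X in ([.5517,.1389,.118],[.566,.0531,.124],[.587,-.0364,.078]):print(proj(p,X))
E
```

```text
[-0.4098  0.4502  0.4323  1.5697 -0.1997  1.1656  0.2615]
[-0.7651  0.6391  1.1357  1.5799 -0.5944  1.3091 -2.4897]
2.2917 [-0.4966  0.4297  0.4232  1.5427 -0.1849  1.2095  0.1593]
[[341.3311   0.     324.1994]
 [  0.     341.3311 244.2623]
 [  0.       0.       1.    ]]
[327.9681 184.2138]
[324.7978 268.53  ]
[326.9132 325.8477]
```

View pics/w1.png

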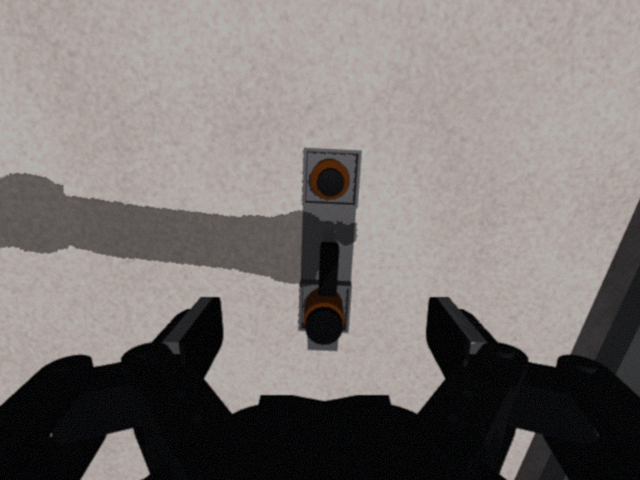

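The wrist view shows the tall cap at (330,183) and the handle bar at (328,268). The jar cap is at (324,323), touching the bar in the image, and the lug end is at (323,349). The plain-end corners are (303,148) and (361,150). Now I'll refine with masks.

```bash
python3 - <<'E'
from h import *
im=cv2.imread("pics/w1.png");p=dict(np.load("w1.npz"))
hsv=cv2.cvtColor(im,cv2.COLOR_BGR2HSV)
black=(im.max(2)<45).astype(np.uint8); 
def blob(m,r):
    k=np.zeros_like(m);k[r[0]:r[1],r[2]:r[3]]=m[r[0]:r[1],r[2]:r[3]]
    k=cv2.morphologyEx(k,cv2.MORPH_OPEN,np.ones((5,5)))
    cs=cv2.findContours(k,0,2)[0];return max(cs,key=cv2.contourArea)
c=blob(black,(165,204,310,352));(t,rt)=cv2.minEnclosingCircle(c);M=cv2.moments(c);t2=(M['m10']/M['m00'],M['m01']/M['m00'])
print("tall",t,t2,rt,ray(p,t2,.118), "d",2*rt*(p['world_from_camera'][2,3]-.118)/341)
c=blob(black,(297,347,295,350));(j,rj)=cv2.minEnclosingCircle(c)
print("jar",j,rj,ray(p,j,.078),"d",2*rj*(p['world_from_camera'][2,3]-.078)/341)
c=blob(black,(236,295,310,345));print("handle",cv2.boundingRect(c),cv2.minAreaRect(c))
# carrier outline: grey/darker/orange vs bench
S=hsv[:,:,1];V=hsv[:,:,2]
print(V[155,295:370:2]);print(im[200,290:372:4].tolist())
A,B=ray(p,(303,148),.025),ray(p,(361,150),.025)
print("plain end corners",A,B,np.linalg.norm(A-B),"mid",(A+B)/2)
C,D=ray(p,(309,349),.025),ray(p,(337,350),.025);print("lug end",(C+D)/2,np.linalg.norm(C-D),np.linalg.norm((C+D)/2-(A+B)/2))
d=(C+D)/2-(A+B)/2;u=d/np.linalg.norm(d);print("yaw dir",u,"handle",(A+B)/2+u*.126,"pockets",(A+B)/2+u*.036,(A+B)/2+u*.216)
for v in (243,290):print([ray(p,(x,v),.124) for x in (320,338)])
E
```

```text
tall (329.9382019042969, 181.81460571289062) (329.9973544973545, 181.82039976484418) 14.123712539672852 [0.5532 0.1416 0.118 ] d 0.028552710146823285
jar (324.9698791503906, 325.3795166015625) 20.354795455932617 [ 0.5845 -0.0363  0.078 ] d 0.04592487986902857
handle (310, 236, 29, 59) ((324.0, 265.0), (58.0, 28.0), 90.0)
[170 177 174 168 134  89  71  89  89  93  91  92  90  88  90  89  92  94
  90  86  89  90  92  85  87  79  87  91  87  63  51  37  87 134 178 177
 172 179]
[[163, 169, 177], [169, 176, 180], [167, 171, 178], [98, 98, 104], [54, 55, 54], [70, 65, 66], [75, 71, 72], [73, 73, 72], [79, 77, 76], [62, 62, 66], [73, 73, 78], [80, 78, 80], [85, 84, 85], [86, 83, 83], [85, 83, 83], [84, 79, 82], [43, 42, 43], [137, 139, 144], [161, 165, 174], [167, 172, 177], [169, 174, 180]]
plain end corners [0.5151 0.1678 0.025 ] [0.5858 0.1797 0.025 ] 0.07168575292105299 mid [0.5505 0.1737 0.025 ]
lug end [ 0.5953 -0.1032  0.025 ] 0.04067448193477221 0.2805621994248717
yaw dir [ 0.1598 -0.9871  0.    ] handle [0.5706 0.0494 0.025 ] pockets [0.5562 0.1382 0.025 ] [ 0.585  -0.0395  0.025 ]
[array([0.5556, 0.0793, 0.124 ]), array([0.5737, 0.083 , 0.124 ])]
[array([0.5658, 0.0283, 0.124 ]), array([0.5847, 0.0322, 0.124 ])]
```

Sizes check out: 71.7 mm wide against 72, 280.6 mm long against 282, and a 28.5 mm cap against 28. I'll pick up the tall bottle and park it on the bench.

```bash
cat >> h.py <<'E'
A=0.165; Q=down(A); G=0.019; U=np.array([np.sin(A),-np.cos(A)])  # U: carrier +y
def pick(xy,zg,zup,strength,op=1.0):
    robot.gripper_to(op)
    robot.movep([*xy,max(zg-G+.10,.16)],Q); robot.movel([*xy,zg-G],rate=.12)
    robot.gripper_to(0.0,strength); print("w",robot.get_width(),robot.get_t())
    robot.movel([*xy,zup],rate=.15); print("w",robot.get_width(),"f",robot.get_force())
def place(xy,z,zup,op=1.0):
    """z: expected TCP height on touch"""
    robot.movel([*xy,zup],rate=.22); robot.movel([*xy,z+.004],rate=.12); robot.dwell(.15)
    f0=robot.get_force()[2]
    for k in range(8):
        robot.movel([*xy,z+.003-.001*k],rate=.02); df=robot.get_force()[2]-f0
        if df>1.2: break
    print("touch",k,z+.003-.001*k-z,df,robot.get_ee_pos()); 
    robot.gripper_to(op); robot.movel([*xy,zup],rate=.2); print("t",robot.get_t())
def snap(n,cam="wrist"):
    p=robot.camera_params(cam);im=robot.get_image(cam);cv2.imwrite(f"pics/{n}.png",im[:,:,::-1]);np.savez(f"{n}.npz",mtx=p["mtx"],world_from_camera=p["world_from_camera"])
E
python3 - <<'E'
from h import *
pick((.5545,.1405),.072,.21,30)
place((.47,.27),.053-.006,.21)
# look again over the carrier
u=np.array([-U[0],-U[1]])
robot.movep([*(np.array([.585,-.037])+u*.06),.26],Q); snap("w2"); print(robot.get_t())
E
```

```text
w 0.5044264724093508 4.7667
w 0.5023907984380083 f [-0.1975 -0.0599 -1.7702]
touch 3 0.0 5.195711500937776 [0.4701 0.2701 0.0476]
t 10.9
12.0167
```

View pics/w2.png

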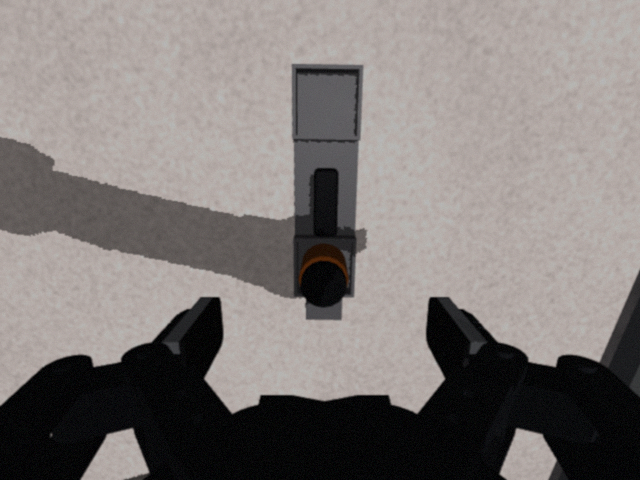

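The tall bottle is out and the carrier looks unmoved. The plain pocket rim spans (292,65) to (363,66) down to row 139. The bar covers (314–338, 168–235), the jar cap is at (324,284), and the lug end is at row 320.

```bash
python3 - <<'E'
from h import *
p=dict(np.load("w2.npz"));im=cv2.imread("pics/w2.png")
a,b=ray(p,(292,65),.025),ray(p,(363,66),.025);c,d=ray(p,(306,320),.025),ray(p,(342,320),.025)
m=(a+b)/2;n=(c+d)/2;u=(n-m)/np.linalg.norm(n-m)
print(np.linalg.norm(a-b),np.linalg.norm(n-m),np.linalg.norm(c-d),"yaw",np.arctan2(u[0],-u[1]),"plain",m+u*.036,"mid",m+u*.126,"lug",m+u*.216)
bar=[ray(p,(326,v),.124) for v in (168.5,235)];print("bar",bar,sum(bar)/2)
# empty pocket inner floor by corners (rim inner edges)
print("pocket inner",ray(p,(327.5,103),.025))
k=np.zeros(im.shape[:2],np.uint8);k[260:310,295:354]=(im.max(2)[260:310,295:354]<45)
k=cv2.morphologyEx(k,cv2.MORPH_OPEN,np.ones((7,7)));q=max(cv2.findContours(k,0,2)[0],key=cv2.contourArea)
j,r=cv2.minEnclosingCircle(q);print("jar",j,r,ray(p,j,.078),2*r*(p['world_from_camera'][2,3]-.078)/341)
E
```

```text
0.07118297566903918 0.28138946819635824 0.0438752930106417 yaw 0.1554765436480933 plain [0.5571 0.1375 0.025 ] mid [0.5711 0.0486 0.025 ] lug [ 0.585  -0.0403  0.025 ]
bar [array([0.5661, 0.0779, 0.124 ]), array([0.5753, 0.0242, 0.124 ])] [0.5707 0.051  0.124 ]
pocket inner [0.5575 0.1386 0.025 ]
jar (320.3453674316406, 285.6138610839844) 26.696836471557617 [ 0.5805 -0.04    0.078 ] 0.050764824592804576
```

```bash
sed -i 's/^A=0.165/A=0.158/' h.py; python3 - <<'E'
from h import *
pick((.5845,-.038),.055,.20,35)
place((.557,.1382),.036,.20)
robot.movep([.50,.27,.24],Q)
snap("w3"); snap("s3","scene"); print(robot.get_t())
s=cv2.imread("pics/s3.png")[180:330,250:470];w=cv2.imread("pics/w3.png")
cv2.imwrite("pics/c3.png",np.hstack([cv2.resize(s,(440,300)),cv2.resize(w,(360,270))[:,:] if 0 else cv2.copyMakeBorder(cv2.resize(w,(360,270)),0,30,0,0,0)]))
E
```

```text
w 0.6180058551498039 14.3667
w 0.6139818820870967 f [ 0.2553 -0.4426 -2.1436]
touch 3 0.0 5.944910439712786 [0.5571 0.1382 0.0368]
t 20.6
21.35
```

View pics/c3.png

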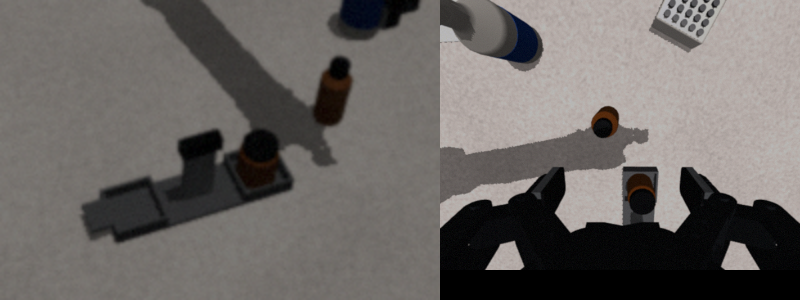

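The jar is seated in the plain pocket. The tall bottle stands on the bench with its cap at about (291,229) in the wrist view, and the lug pocket is empty. Now I'll move the tall bottle into the lug pocket.

```bash
python3 - <<'E'
from h import *
p=dict(np.load("w3.npz"));im=cv2.imread("pics/w3.png")
k=np.zeros(im.shape[:2],np.uint8);k[208:248,270:312]=(im.max(2)[208:248,270:312]<45)
k=cv2.morphologyEx(k,cv2.MORPH_OPEN,np.ones((5,5)));q=max(cv2.findContours(k,0,2)[0],key=cv2.contourArea)
j,r=cv2.minEnclosingCircle(q);X=ray(p,j,.112);print("tall",j,r,X,2*r*(p['world_from_camera'][2,3]-.112)/341)
if np.linalg.norm(X[:2]-[.47,.27])>.008: raise SystemExit("check")
pick(X[:2],.066,.21,30)
place((.585,-.0403),.053,.21)
m=np.array([.5711,.0495])
robot.movep([*(m-U*.055),.27],Q); snap("w4"); snap("s4","scene"); print(robot.get_t())
s=cv2.imread("pics/s4.png")[180:330,250:470];w=cv2.imread("pics/w4.png")[0:400,120:520]
cv2.imwrite("pics/c4.png",np.hstack([cv2.copyMakeBorder(cv2.resize(s,(400,273)),0,127,0,0,0),w]))
E
```

```text
tall (289.3909606933594, 226.71542358398438) 17.974658966064453 [0.4695 0.2728 0.112 ] 0.028451277905029534
w 0.5038010984523229 23.5583
w 0.5053193527307407 f [-0.179   0.2668 -2.6887]
touch 3 0.0 5.214501387917046 [ 0.5851 -0.0404  0.0536]
t 30.4583
31.2333
```

View pics/c4.png

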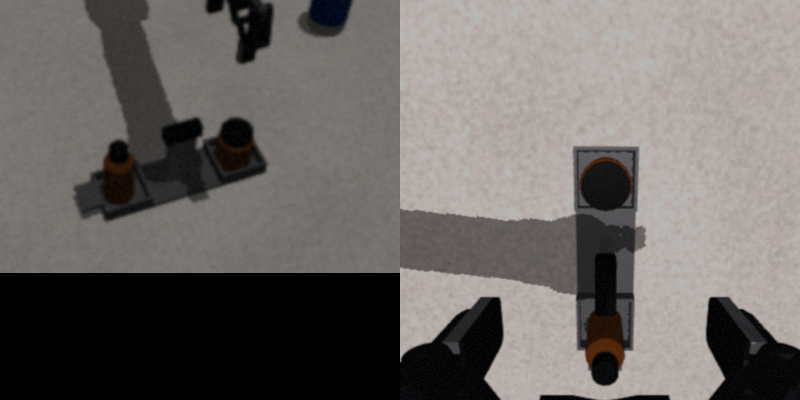

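Both bottles stand in the correct pockets. The bar covers about (315–336, 253–315) and the plain-end corners are (293,147) and (359,148). I'll check the handle position, then grip and lift.

```bash
python3 - <<'E'
from h import *
p=dict(np.load("w4.npz"))
a,b=ray(p,(293,147),.025),ray(p,(359,148),.025);m=(a+b)/2;print(np.linalg.norm(a-b))
top=[ray(p,(325.5,v),.124) for v in (253.5,315)];h=sum(top)/2;d=top[1]-top[0]
mid=m[:2]+U*.126;print("mid from rim",mid,"bar",h,np.linalg.norm(d),np.arctan2(d[0],-d[1]))
g=(mid+h[:2])/2
if np.linalg.norm(mid-h[:2])>.006: raise SystemExit("check")
robot.movep([*g,.19],Q); robot.movel([*g,.112-G],rate=.12)
robot.gripper_to(0,90); print("w",robot.get_width(),robot.get_force(),robot.get_wrist_torque(),robot.get_t())
robot.movel([*g,.112-G+.02],rate=.04); robot.dwell(.3); print("w",robot.get_width(),robot.get_force(),robot.get_wrist_torque())
snap("s5","scene");s=cv2.imread("pics/s5.png")[150:330,220:470];cv2.imwrite("pics/c5.png",cv2.resize(s,(750,540)))
E
```

```text
0.07197988108179731
mid from rim [0.5713 0.0484] bar [0.5699 0.0538 0.124 ] 0.059634101804292655 0.15914552972664478
w 0.21982443366787927 [0.5989 0.8593 1.685 ] [ 0.0334  0.0151 -0.0672] 33.275
w 0.2192955846211029 [ 0.4669  0.6998 -5.9152] [ 0.0387  0.0029 -0.0265]
```

View pics/c5.png

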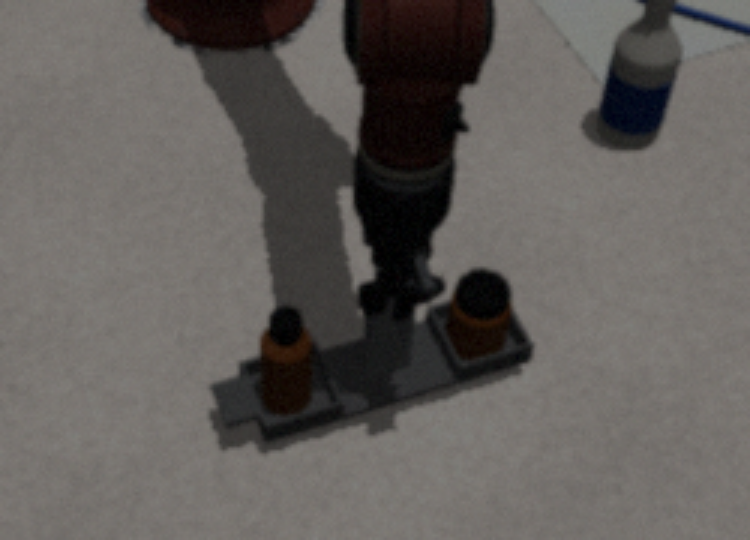

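The carrier is 2 cm up and level, with a load of about 6 N (6.1 N expected). I'll raise it to 10 cm.

```bash
python3 - <<'E'
from h import *
e=robot.get_ee_pos();robot.movel([e[0],e[1],.112-G+.10],rate=.06);robot.dwell(1.)
print(robot.get_ee_pos(),"w",robot.get_width(),robot.get_force(),robot.get_wrist_torque(),robot.get_t())
snap("s6","scene");snap("w6")
s=cv2.imread("pics/s6.png")[130:310,220:470];cv2.imwrite("pics/c6.png",np.hstack([cv2.resize(s,(400,288)),cv2.resize(cv2.imread("pics/w6.png"),(384,288))]))
E
```

```text
[0.5705 0.0511 0.193 ] w 0.22108049862583865 [-0.5536  0.8287 -5.8785] [ 0.0343 -0.0258 -0.0177] 36.7583
```

View pics/c6.png

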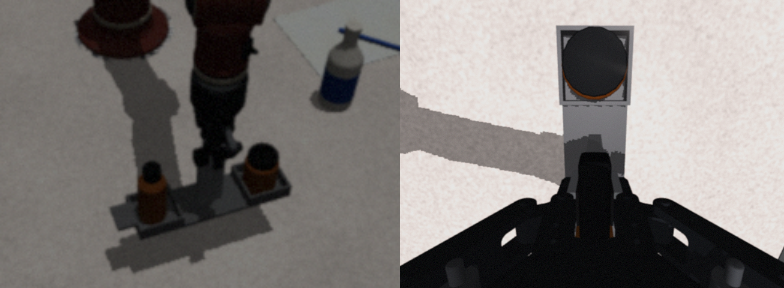

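The carrier hangs level at 10 cm, both bottles are upright in their pockets, and nothing else is touching it. I'll hand the job in.

```bash
python3 -c "
from station import robot
robot.sign_off()"
```

```text
the job is handed in; nothing more can be done
```

The bottles are swapped: the tall bottle stands in the lug-end pocket and the squat jar in the other. The carrier is held by its handle, level, about 10 cm above the bench. I handed it in at about 37 s of the 61 s allowed.

- **Swap:** I parked the tall bottle on the bench, moved the jar to the plain pocket, then moved the tall bottle to the lug pocket. Each set-down touched at the expected height with about 5–6 N.
- **Last checks:** The TCP was at z = 0.193 m and the grip opening was steady. The load was 5.9 N against about 6.1 N expected, with almost no wrist moment. The last pictures showed both bottles upright in their pockets, and the bystanders in view looked untouched; I did not measure them again.
- **Disagreements:** Two estimates of the handle centre differed by about 5 mm along the bar, so I used their average, and the grip held. One jar measurement was thrown off by shadow, so I used the earlier one for its position across the carrier.

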